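# Find and seat the proud hatch on a second-hand lamp with a straightedge

### The job

One of the two hatches in the base of the upturned lamp has not been pushed home: find it by laying the straightedge across a hatch from rim to rim, its grip over the middle of the hatch, and pressing down first its left end and then its right end (left as the robot sees it) to feel whether it rocks. When it has rocked both ways, press that hatch fully home, firmly but gently; pressing on the middle of the straightedge does it. Finish with the straightedge lying across the lamp, flat on both rims, let go of it, and leave the other things on the counter where they are.

Things in the scene. Friction and masses are not known exactly. Their poses are not given: they have to be found in the camera images.
- lamp: white nail-curing lamp standing fast upside down on the counter, 230 mm (x) by 220 mm (y), 80 mm high. Origin: centre of its underside on the counter, y to its left side. A raised rim runs along its left (+y) and right (-y) side. The base plate between them lies 4 mm lower and carries two hatches, centred at x = -56 and +56 mm, y = 0
- rim_left (a point): middle of the top of the lamp's left rim, 97.5 mm to the left of the lamp's middle, 80 mm above the counter. The rim is 25 mm wide (y) and as long as the lamp. A straightedge across a hatch that is home rests on both rims
- rim_right (a point): the same on the right rim. Across a hatch that is not home the straightedge rests level on the panel alone, clear of the rims, and rocks: 1 to 3 N on an end tips it about the panel's edge until it meets that rim; let go, it tips back level
- hatch_k: one of two like hatches in the lamp's base. Origin: its centre, at the base plate, 76 mm above the counter; axes as the lamp's. Its white slotted panel, 68 mm (x) by 60 mm (y), slides straight down to a stop: home, its top is level with the rims or up to 1.5 mm below; not home, it stands 2.5 to 4.5 mm above the rims and needs about 12 N to move
- hatch_m: the other hatch, built the same, with the same axes and origin. Which of the two hatches is not home, and whether it is the nearer or the farther one, is not known beforehand
- straightedge: steel straightedge lying on the counter left of the lamp: a flat bar 240 mm long (its x), 30 mm wide (y), 6 mm thick, 0.35 to 0.55 kg, with a black upright grip in its middle, 50 mm long (x), 14 mm thick (y), from 6 to 40 mm above the bar's underside. Origin: centre of its underside, z up. Either way round will do
- edge_a (a point): point on the underside of the straightedge near its +x end, 115 mm from its middle
- edge_b (a point): point on the underside of the straightedge near its -x end, 115 mm from its middle
- phone: black phone, 150 x 72 x 9 mm, not part of the job. Origin: centre of its underside
- calculator: grey pocket calculator, 140 x 90 x 14 mm, not part of the job. Origin: centre of its underside
- mug: white mug, 80 mm across, 95 mm high, not part of the job. Origin: centre of its underside
- screwdriver: screwdriver, 200 mm long, lying on the counter, 26 mm thick red handle, not part of the job. Origin: under its middle, where handle and blade meet
- spray: clear bottle with a white cap, 60 mm across, 160 mm high, not part of the job. Origin: centre of its underside
- tin: flat round aluminium tin, 64 mm across, 30 mm high, not part of the job. Origin: centre of its underside
- charger: black charger brick, 90 x 50 x 28 mm, not part of the job. Origin: centre of its underside

How it is judged:
By the outcome, as a careful person would: the job done as asked, in the order asked, and still so for the second after the job is handed in, with the robot touching nothing.
It also fails if it takes over 72 s, if anything falls off the work surface, if the arm or the gripper's body presses on something with over 40 N, if the wrist force passes 120 N, or if a joint passes its speed limit or range.

### The arm

A 7-joint arm with a two-finger parallel gripper is mounted at the origin on the work surface. World frame = base frame: x ahead of the robot, y to its left, z up, the work surface at z = 0. Lengths are in mm, angles in rad, forces in N, time in s.
With the tool pointing down it reaches from about 425 to 950 mm from the base axis. Payload 4.7 kg.
Tool frame: the origin (TCP) lies at the very end of the fingers, on their centre line; the grasp point (between the pads) lies 19 mm behind it; z points along the fingers, y is the line along which they close (so a half turn about z gives the same grasp; the last joint's range is limited). The gripper opens to 85 mm and grips with 20 to 120 N. Pads are 22 mm wide; open, the fingers measure 114 mm over their backs; the gripper's body (76 mm by 85 mm) begins 54 mm behind the grasp point. The pads swing forward as they close: fully open they stand 13 mm farther back than shut.
Start: joints at [1.105, 0.469, -0.049, 1.532, 0.024, 1.141, -0.082], TCP at [285.6, -611.622, 231.335] pointing down, gripper open.
Joint ranges: [-2.59, 2.59], [-0.33, 1.99], [-1.39, 1.29], [0.1, 2.45], [-1.04, 4.18], [0.21, 1.99], [-2.66, 2.66]. Speed limits (rad/s): [2.57, 2.57, 3.14, 3.14, 3.14, 3.14, 3.14].

### API

Orientations are given as a rotation vector (axis times angle).
In Python, from workcell import ctrl gives the robot as it stands.
- The arm moves only by the tool drive_tool, never from a script. Its argument "moves" is one flat list of numbers, 7 for each row, row after row: the shift along the world's x, y, z in mm, then the turn, a rotation vector about the world's x, y, z in degrees, then the gripper's target within -1 to 1 (shut at 1, half-way at 0, fully open at -1). In form: [x, y, z, rx, ry, rz, grip, x, y, z, rx, ry, rz, grip, ...]. A call has exactly 8 rows; each row shifts and turns the commanded pose from where the row before left it; what a row does not reach is not made up. A row lasts 1/12 s, in which the tool goes at most 41.7 mm and 7.16 degrees, less where a joint would pass 70% of its speed; a pose out of reach is approached as far as the arm can. A call with a gripper value outside its range is refused whole. The fingers move at their own pace and stop on an object; "squeeze" is the grip in N (left out, the last holds). Time passes only in rows, so rows that do not move let the fingers close, or fill a call up. It gives the time, the measured TCP pose, the force, the opening and the grip force at its end, in the units of the state.
- ctrl.state(): the state, without advancing time (a new reading comes with each control period).
- ctrl.read_camera(name): name is "scene" or "top" or "wrist"; returns a dict with "frame" (420x560x3 uint8, red, green, blue), "vfov" (degrees; the focal length in pixels is half the picture's height over the tangent of half this angle, whatever the lens; pixels are square), "cx", "cy" (the principal point, pixels), "R" (3x3) and "t" (3): a world point X has camera coordinates R X + t; the wrist camera has in their place "tool_from_camera" (4x4, takes a point from camera to tool coordinates, whose origin is the TCP and whose axes are the flange's). Camera axes: x right, y down, z forward; pixel columns grow to the right and rows downward; lengths in mm; the calibration is good to about 2 mm. A picture is of the moment at which its call begins: read the wrist's pose just before it. There is no depth.
- ctrl.job_done(): hands the job in; it is judged then, once.
The state is a dict: "time": time; "joint_positions": joint angles; "joint_vel": joint speeds; "tau": joint torques, N m; "ee_pos": TCP position; "orientation": TCP orientation; "force": force on the tool from outside, world axes, zero at the start; "ft_torque": the same for the moment, N m; "gripper_width": finger opening in mm; "gripper_force": force on a finger pad.
Only numpy, scipy, OpenCV 4.12 (cv2) and the standard library are available. Lean on these libraries where they do the work, as an engineer would, in place of code of your own. Each camera call takes 0.05 s, during which the arm holds its last target. There are 200 camera calls.

## Working session

There is one attempt and no reset: what is moved stays moved. The work goes in short steps, Python scripts to look and compute and a tool call to move; the robot and the scene stay as the last step left them, time stands still between calls to the robot, and variables do not carry over. Pictures are saved under pics/ and viewed, at most 10 in all, crops included, and the job is handed in when it is done.

Besides the shell and the picture viewer there is one more tool, called after "Call:" by a JSON object that holds its "op" and its "data". drive_tool: Moves the arm, as the interface text tells. Its arguments: {"type":"object","properties":{"moves":{"type":"array","items":{"type":"number"}},"squeeze":{"type":"number"}},"required":["moves"]}

```bash
mkdir -p pics; ls
cat > h.py <<'E'
import numpy as np, cv2
from workcell import ctrl
def snap(n,f):
    s=ctrl.state(); c=ctrl.read_camera(n); cv2.imwrite('pics/'+f,cv2.cvtColor(c['frame'],cv2.COLOR_RGB2BGR))
    np.savez('pics/'+f+'.npz',vfov=c['vfov'],cx=c['cx'],cy=c['cy'],ee=s['ee_pos'],ori=s['orientation'],**{k:c[k] for k in('R','t','tool_from_camera') if k in c})
def ray(f,u,v,z):
    d=np.load('pics/'+f+'.npz'); F=210/np.tan(np.radians(d['vfov'])/2)
    r=np.array([(u-d['cx'])/F,(v-d['cy'])/F,1])
    if 'R' in d: R=d['R'].T; o=-R@d['t']
    else:
        W=cv2.Rodrigues(d['ori'].astype(float))[0]; T=d['tool_from_camera']; R=W@T[:3,:3]; o=W@T[:3,3]+d['ee']
    r=R@r; return o+r*(z-o[2])/r[2]
def proj(f,X):
    d=np.load('pics/'+f+'.npz'); F=210/np.tan(np.radians(d['vfov'])/2)
    if 'R' in d: p=d['R']@X+d['t']
    else:
        W=cv2.Rodrigues(d['ori'].astype(float))[0]; T=d['tool_from_camera']; p=T[:3,:3].T@(W.T@(np.array(X)-d['ee'])-T[:3,3])
    return F*p[:2]/p[2]+[d['cx'],d['cy']]
E
python3 - <<'E'
from h import *
snap('top','t1.png'); snap('scene','s1.png'); print(ctrl.state())
d=np.load('pics/t1.png.npz'); print(-d['R'].T@d['t'],d['R'])
E
```

```text
pics
{'time': 0.1, 'joint_positions': array([ 1.10511615,  0.46935661, -0.04862051,  1.53358057,  0.02412177,
        1.14098647, -0.08235981]), 'joint_vel': array([-0.00039104, -0.00143847,  0.00112282, -0.0020118 ,  0.00021126,
        0.00031377,  0.00202239]), 'tau': array([ 4.27902978e-04, -5.11516571e+01, -4.70925146e-02, -2.38390160e+01,
        1.07782666e-02,  4.34948874e-03,  3.16044598e-06]), 'ee_pos': array([ 285.34071952, -611.14506129,  230.36667491]), 'orientation': array([-3.06532477e+00, -6.80288322e-01,  6.98208141e-04]), 'force': array([ 0.22043435, -0.39386971, -0.18051392]), 'ft_torque': array([ 0.05532184, -0.05630652, -0.00935422]), 'gripper_force': 0.0, 'gripper_width': 85.19624747888636}
[ 337.29799139   28.28814093 1430.35671295] [[-0.00367471 -0.99989458  0.01404758]
 [-0.9866724   0.00134014 -0.1627138 ]
 [ 0.16267782 -0.01445829 -0.9865733 ]]
```

View pics/t1.png

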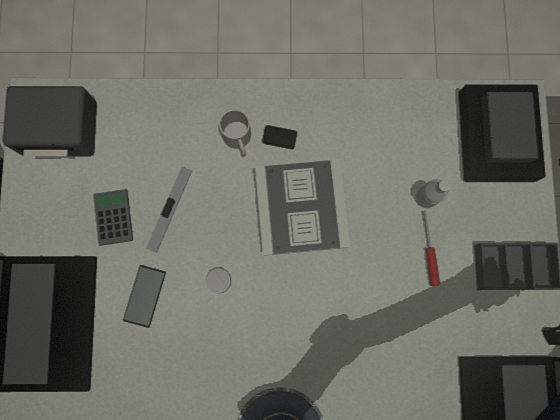

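View pics/s1.png

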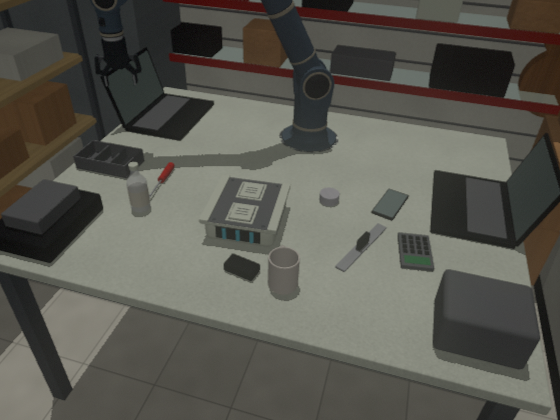

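The top view shows the lamp at about (300,207), rims left and right, and the straightedge from (151,250) to (187,168) with its grip near (168,208). I'll enlarge this part.

Run:
```python
from h import *
i=cv2.imread('pics/t1.png')[150:265,140:355]
cv2.imwrite('pics/c1.png',cv2.convertScaleAbs(cv2.resize(i,None,fx=3.7,fy=3.7,interpolation=cv2.INTER_CUBIC),alpha=1.6))
```

```text
(no output)
```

View pics/c1.png

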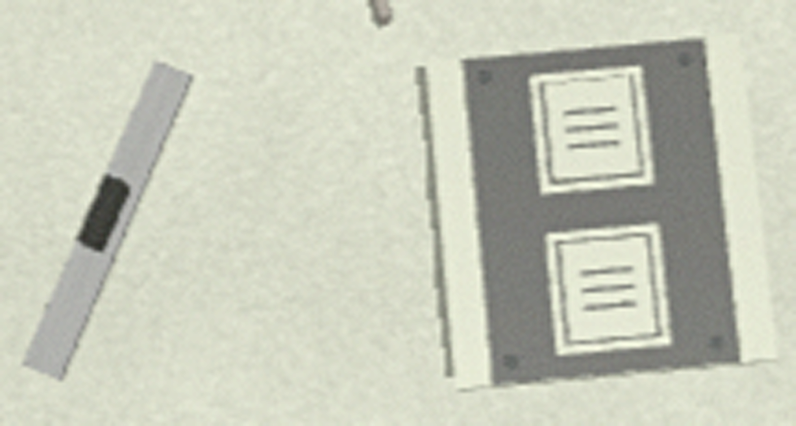

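The crop shows the bar corners at (155,62),(193,76),(62,381),(23,365), and the grey base plate corners at (463,60),(704,39),(740,361),(493,384), both in crop pixels. The hatch panels are clearly visible.

Run:
```python
from h import *
f='t1.png'
R=lambda p,z: ray(f,140+(p[0]+.5)/3.7-.5,150+(p[1]+.5)/3.7-.5,z)[:2]
b=[R(p,6) for p in[(155,62),(193,76),(62,381),(23,365)]]
l=[R(p,76) for p in[(463,60),(704,39),(740,361),(493,384)]]
for n,q in(('bar',b),('lamp',l)):
    q=np.array(q);d=(q[0]+q[1]-q[2]-q[3])/2
    print(n,q.round(1).tolist(),q.mean(0),np.linalg.norm(d),np.degrees(np.arctan2(d[1],d[0])))
l=np.array(l);e=(l[0]+l[3]-l[1]-l[2])/2;print(np.linalg.norm(e),np.degrees(np.arctan2(e[1],e[0])))
for n,p in dict(tin=(218,280),mug=(235,125),phone=(145,296),ph2=(150,265),calc=(113,217),charger=(280,137)).items(): print(n,ray(f,*p,15))
print(ctrl.state()['ee_pos'])
print(cv2.Rodrigues(ctrl.state()['orientation'])[0].round(3)); c=ctrl.read_camera('wrist');print(c['tool_from_camera'].round(3),c['vfov'])
```

```text
bar [[693.6, 265.1], [683.1, 237.1], [460.1, 325.3], [471.6, 353.4]] [577.13089592 295.23427803] 239.38715627933675 -21.646819113965456
lamp [[677.5, 39.1], [692.6, -129.6], [466.6, -149.7], [451.3, 18.7]] [572.02234664 -55.37243119] 227.00717265181314 5.117163736419986
169.26405387621412 95.1441783728904
tin [387.62791169 161.2914061   15.        ]
mug [807.47325194 120.84738025  15.        ]
phone [347.17644423 349.16229529  15.        ]
ph2 [427.03924826 339.0332493   15.        ]
calc [553.89402415 440.95515948  15.        ]
charger [773.5845164  -1.8788408  15.       ]
[ 285.34071952 -611.14506129  230.36667491]
[[ 0.906  0.423 -0.001]
 [ 0.423 -0.906  0.002]
 [-0.    -0.002 -1.   ]]
[[   0.      -0.961   -0.278   68.437]
 [   1.       0.       0.       0.358]
 [  -0.      -0.278    0.961 -142.407]
 [   0.       0.       0.       1.   ]] 67.94277489919342
```

Call:
{"op": "drive_tool", "data": {"moves": [20,36,0,0,0,5.5,-1,20,36,0,0,0,5.5,-1,20,36,0,0,0,5.5,-1,20,36,0,0,0,5.5,-1,20,36,0,0,0,5.5,-1,20,36,0,0,0,5.5,-1,20,36,0,0,0,5.5,-1,20,36,0,0,0,5.5,-1], "squeeze": 60}}

```text
time: 0.82
ee_pos: [446.0, -321.7, 231.3]
orientation: [2.585, 1.786, -0.0]
force: [1.1, -0.1, 1.3]
gripper_width: 85.6
gripper_force: 0.0
```

Call:
{"op": "drive_tool", "data": {"moves": [12,39,0,0,0,5.5,-1,12,39,0,0,0,5.5,-1,12,39,0,0,0,5.5,-1,12,39,0,0,0,5.5,-1,12,39,0,0,0,5.5,-1,12,39,0,0,0,5.5,-1,12,39,0,0,0,5.5,-1,12,39,0,0,0,5.5,-1]}}

```text
time: 1.48
ee_pos: [541.6, -9.9, 231.4]
orientation: [1.727, 2.624, -0.0]
force: [1.7, 0.5, 0.2]
gripper_width: 85.7
gripper_force: 0.0
```

Call:
{"op": "drive_tool", "data": {"moves": [4.5,38,0,0,0,5.5,-1,4.5,38,0,0,0,5.5,-1,4.5,38,0,0,0,5.5,-1,4.5,38,0,0,0,5.5,-1,4.5,38,0,0,0,5.5,-1,4.5,38,0,0,0,5.5,-1,4.5,38,0,0,0,5.5,-1,4.5,38,0,0,0,5.5,-1]}}

```text
time: 2.15
ee_pos: [577.6, 293.7, 231.0]
orientation: [-0.619, -3.08, 0.001]
force: [0.7, 0.3, 0.9]
gripper_width: 85.3
gripper_force: 0.0
```

Run:
```python
from h import *
s=ctrl.state();print(s['time'],s['ee_pos'],s['joint_positions'].round(2),s['force'])
W=cv2.Rodrigues(s['orientation'])[0];print(W.round(3),np.degrees(np.arctan2(W[1,0],W[0,0])))
snap('wrist','w1.png')
a=np.radians(-21.65);ux=np.array([np.cos(a),np.sin(a),0]);uy=np.array([-ux[1],ux[0],0]);C=np.array([577.1,295.2,6])
for sx in(1,-1):
  for sy in(1,-1): print(proj('w1.png',C+sx*120*ux+sy*15*uy))
print(proj('w1.png',C+[0,0,34]))
```

```text
2.15 [577.60876262 293.74840094 230.97455259] [ 0.    0.54 -0.79  1.57  0.41  1.2   0.31] [0.65496582 0.31888451 0.89604069]
[[-0.922  0.386 -0.   ]
 [ 0.386  0.922 -0.001]
 [ 0.    -0.001 -1.   ]] 157.26523989458985
[293.68302684 270.10991575]
[270.6509236  270.48995624]
[292.64589848  70.45872038]
[265.0836473   71.02098764]
[280.88902658 185.37474537]
```

View pics/w1.png

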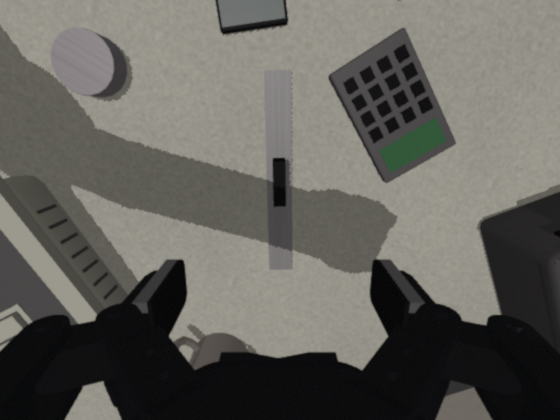

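The wrist view puts the bar at (294,269)–(264,70) with its grip near (280,182), 1–3 px from my prediction, so the pose holds. Descending.

Call:
{"op": "drive_tool", "data": {"moves": [-0.5,1.5,-28,0,0,1.1,-1,0,0,-28,0,0,0,-1,0,0,-28,0,0,0,-1,0,0,-28,0,0,0,-1,0,0,-28,0,0,0,-1,0,0,-28,0,0,0,-1,0,0,-20,0,0,0,-1,0,0,-12,0,0,0,-1]}}

```text
time: 2.87
ee_pos: [575.7, 292.3, 28.1]
orientation: [-0.596, -3.081, 0.005]
force: [0.2, -0.1, 0.5]
gripper_width: 85.7
gripper_force: 0.0
```

Call:
{"op": "drive_tool", "data": {"moves": [0,0,-10,0,0,0,-1,0,0,-7,0,0,0,-1,0,0,-3,0,0,0,-1,0,0,0,0,0,0,-1,0,0,0,0,0,0,0.3,0,0,0,0,0,0,0.6,0,0,0,0,0,0,0.8,0,0,0,0,0,0,1]}}

```text
time: 3.53
ee_pos: [577.5, 294.0, 12.1]
orientation: [0.596, 3.084, 0.001]
force: [-0.4, -0.4, -0.7]
gripper_width: 38.8
gripper_force: 0.0
```

Call:
{"op": "drive_tool", "data": {"moves": [0,0,0,0,0,0,1,0,0,0,0,0,0,1,0,0,0,0,0,0,1,0,0,0,0,0,0,1,0,0,0,0,0,0,1,0,0,0,0,0,0,1,0,0,0,0,0,0,1,0,0,0,0,0,0,1]}}

```text
time: 4.2
ee_pos: [577.4, 294.2, 11.8]
orientation: [0.596, 3.084, 0.001]
force: [-0.6, 0.2, 5.2]
gripper_width: 13.1
gripper_force: 59.9
```

Call:
{"op": "drive_tool", "data": {"moves": [0,0,5,0,0,0,1,0,0,10,0,0,0,1,0,0,20,0,0,0,1,0,0,25,0,0,0,1,0,0,25,0,0,0,1,0,0,25,0,0,0,1,0,0,20,0,0,0,1,0,0,10,0,0,0,1]}}

```text
time: 4.87
ee_pos: [577.4, 294.2, 153.8]
orientation: [0.596, 3.083, 0.002]
force: [1.2, 1.1, -4.0]
gripper_width: 13.3
gripper_force: 59.0
```

Call:
{"op": "drive_tool", "data": {"moves": [-2,-11,0,0,0,-2,1,-3,-20,0,0,0,-4,1,-4,-24,0,0,0,-4,1,-4,-24,0,0,0,-4,1,-4,-24,0,0,0,-4,1,-4,-24,0,0,0,-4,1,-4,-24,0,0,0,-4,1,-4,-24,0,0,0,-5,1]}}

```text
time: 5.53
ee_pos: [545.9, 115.9, 149.2]
orientation: [-1.406, -2.806, 0.005]
force: [0.7, -0.2, -5.2]
gripper_width: 12.8
gripper_force: 59.0
```

Call:
{"op": "drive_tool", "data": {"moves": [-4,-24,0,0,0,-5,1,-4,-24,0,0,0,-5,1,-4,-24,0,0,0,-5,1,-5,-24,0,0,0,-5,1,-5,-24,0,0,0,-5,1,-5,-24,0,0,0,-4,1,-3,-20,0,0,0,-3,1,-2,-15,0,0,0,0,1]}}

```text
time: 6.2
ee_pos: [513.1, -63.5, 149.4]
orientation: [-2.126, -2.31, 0.007]
force: [-0.2, 0.7, -5.1]
gripper_width: 13.5
gripper_force: 59.0
```

Run:
```python
from h import *
for _ in range(2):
  snap('wrist','w2.png')
  s=ctrl.state();print(s['time'],s['ee_pos'],s['force'].round(1),s['gripper_width'],s['ft_torque'].round(2))
W=cv2.Rodrigues(s['orientation'])[0];print(W.round(3),np.degrees(np.arctan2(W[1,0],W[0,0])))
L=np.radians(5.12);ux=np.array([np.cos(L),np.sin(L),0]);uy=np.array([-ux[1],ux[0],0]);C=np.array([572,-55.4,0])
I=cv2.imread('pics/w2.png');snap('scene','s2.png');S=cv2.imread('pics/s2.png')
I2=cv2.resize(I,None,fx=1.4,fy=1.4);S2=cv2.resize(S,None,fx=4,fy=4)
for hx in(-56,56):
  for a in(34,-34):
    for b in(30,-30):
      X=C+(hx+a)*ux+b*uy+[0,0,80]
      cv2.circle(I2,tuple((proj('w2.png',X)*1.4).astype(int)),2,(0,0,255),-1);cv2.circle(S2,tuple((proj('s2.png',X)*4).astype(int)),2,(0,0,255),-1)
for a in(115,-115):
    for b in(85,-85,110,-110):
      X=C+(a)*ux+b*uy+[0,0,80]
      cv2.circle(I2,tuple((proj('w2.png',X)*1.4).astype(int)),2,(0,255,0),-1);cv2.circle(S2,tuple((proj('s2.png',X)*4).astype(int)),2,(0,255,0),-1)
cv2.imwrite('pics/w2b.png',cv2.convertScaleAbs(I2,alpha=1.4));cv2.imwrite('pics/s2b.png',cv2.convertScaleAbs(S2[600:1100,600:1400],alpha=1.4))
```

```text
6.25 [512.71433541 -66.89974076 149.20596703] [-0.4 -4.1 -5.1] 13.061794636498298 [-0.29  0.08  0.02]
6.3 [513.23362529 -64.79562545 149.31606315] [-0.1 -0.4 -5.7] 13.007547346771815 [-0.04  0.02 -0.07]
[[-0.082  0.997 -0.005]
 [ 0.997  0.082 -0.002]
 [-0.002 -0.005 -1.   ]] 94.67889800611677
```

View pics/w2b.png

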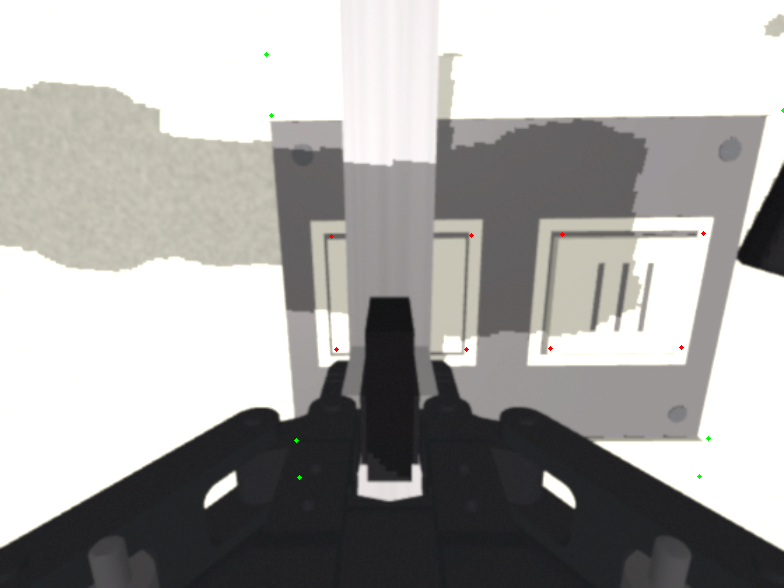

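View pics/s2b.png

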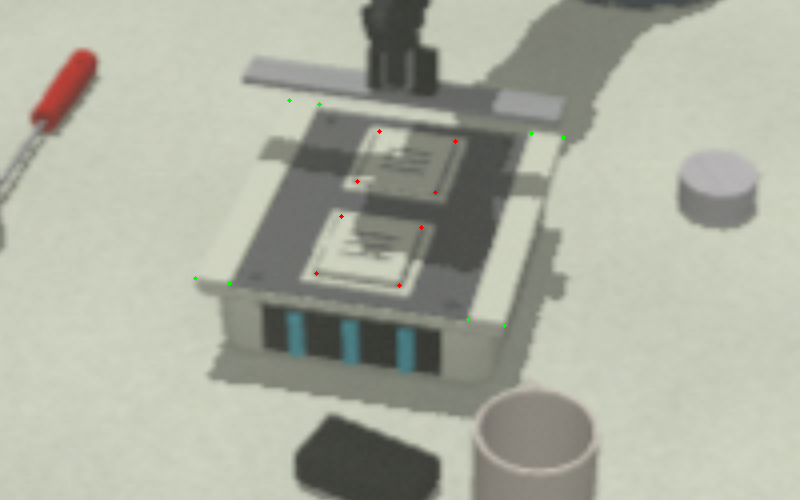

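The wrist view shows the lamp model points (red and green) within about 3 px of the panels, and the bar centred over the near hatch (panel centre about x 397). The scene view agrees. I'll lower onto the near hatch.

Call:
{"op": "drive_tool", "data": {"moves": [3,4,-10,0,0,0.4,1,0,0,-12,0,0,0,1,0,0,-12,0,0,0,1,0,0,-8,0,0,0,1,0,0,-4,0,0,0,1,0,0,-2,0,0,0,1,0,0,0,0,0,0,1,0,0,0,0,0,0,1]}}

```text
time: 7.02
ee_pos: [519.5, -56.0, 103.5]
orientation: [2.111, 2.326, 0.001]
force: [-0.3, 0.4, -4.6]
gripper_width: 12.9
gripper_force: 59.0
```

Call:
{"op": "drive_tool", "data": {"moves": [0,0,-1,0,0,0,1,0,0,-1,0,0,0,1,0,0,-1,0,0,0,1,0,0,0,0,0,0,1,0,0,0,0,0,0,1,0,0,0,0,0,0,1,0,0,0,0,0,0,1,0,0,0,0,0,0,1]}}

```text
time: 7.68
ee_pos: [519.1, -56.1, 100.4]
orientation: [2.112, 2.326, 0.0]
force: [-0.2, -0.4, -5.2]
gripper_width: 13.1
gripper_force: 59.0
```

Call:
{"op": "drive_tool", "data": {"moves": [0,0,-0.5,0,0,0,1,0,0,-0.5,0,0,0,1,0,0,-0.5,0,0,0,1,0,0,0,0,0,0,1,0,0,0,0,0,0,1,0,0,0,0,0,0,1,0,0,0,0,0,0,1,0,0,0,0,0,0,1]}}

```text
time: 8.35
ee_pos: [519.1, -56.1, 98.9]
orientation: [2.112, 2.326, 0.0]
force: [0.8, 0.3, -6.1]
gripper_width: 13.2
gripper_force: 59.0
```

Call:
{"op": "drive_tool", "data": {"moves": [-2,-2,-0.5,0,0,0,1,-1,-2,-0.5,0,0,0,1,0,0,-0.5,0,0,0,1,0,0,-0.5,0,0,0,1,0,0,0,0,0,0,1,0,0,0,0,0,0,1,0,0,0,0,0,0,1,0,0,0,0,0,0,1]}}

```text
time: 9.02
ee_pos: [516.2, -60.0, 96.8]
orientation: [2.112, 2.326, 0.0]
force: [0.1, -0.0, -5.0]
gripper_width: 13.0
gripper_force: 59.0
```

Call:
{"op": "drive_tool", "data": {"moves": [0,0,-0.5,0,0,0,1,0,0,-0.5,0,0,0,1,0,0,0,0,0,0,1,0,0,0,0,0,0,1,0,0,0,0,0,0,1,0,0,0,0,0,0,1,0,0,0,0,0,0,1,0,0,0,0,0,0,1]}}

```text
time: 9.68
ee_pos: [516.1, -60.1, 95.9]
orientation: [2.112, 2.326, 0.0]
force: [0.6, 0.1, -5.2]
gripper_width: 13.2
gripper_force: 59.0
```

Call:
{"op": "drive_tool", "data": {"moves": [0,0,-0.5,0,0,0,1,0,0,-0.5,0,0,0,1,0,0,0,0,0,0,1,0,0,0,0,0,0,1,0,0,0,0,0,0,1,0,0,0,0,0,0,1,0,0,0,0,0,0,1,0,0,0,0,0,0,1]}}

```text
time: 10.35
ee_pos: [516.1, -60.1, 94.9]
orientation: [2.112, 2.326, 0.0]
force: [-0.2, 0.1, -5.4]
gripper_width: 13.1
gripper_force: 59.0
```

Call:
{"op": "drive_tool", "data": {"moves": [0,0,-0.4,0,0,0,1,0,0,-0.4,0,0,0,1,0,0,0,0,0,0,1,0,0,0,0,0,0,1,0,0,0,0,0,0,1,0,0,0,0,0,0,1,0,0,0,0,0,0,1,0,0,0,0,0,0,1]}}

```text
time: 11.02
ee_pos: [516.1, -60.1, 94.0]
orientation: [2.112, 2.326, 0.0]
force: [0.4, -0.3, -5.3]
gripper_width: 13.3
gripper_force: 59.0
```

Call:
{"op": "drive_tool", "data": {"moves": [0,0,-0.4,0,0,0,1,0,0,-0.4,0,0,0,1,0,0,0,0,0,0,1,0,0,0,0,0,0,1,0,0,0,0,0,0,1,0,0,0,0,0,0,1,0,0,0,0,0,0,1,0,0,0,0,0,0,1]}}

```text
time: 11.68
ee_pos: [516.1, -60.1, 93.2]
orientation: [-2.112, -2.326, -0.0]
force: [0.3, -0.8, -5.8]
gripper_width: 13.0
gripper_force: 59.0
```

Call:
{"op": "drive_tool", "data": {"moves": [0,0,-0.4,0,0,0,1,0,0,-0.4,0,0,0,1,0,0,0,0,0,0,1,0,0,0,0,0,0,1,0,0,0,0,0,0,1,0,0,0,0,0,0,1,0,0,0,0,0,0,1,0,0,0,0,0,0,1]}}

```text
time: 12.35
ee_pos: [516.1, -60.1, 92.4]
orientation: [2.112, 2.326, 0.0]
force: [-0.5, -0.4, -4.6]
gripper_width: 12.7
gripper_force: 59.0
```

Call:
{"op": "drive_tool", "data": {"moves": [0,0,-0.4,0,0,0,1,0,0,-0.4,0,0,0,1,0,0,0,0,0,0,1,0,0,0,0,0,0,1,0,0,0,0,0,0,1,0,0,0,0,0,0,1,0,0,0,0,0,0,1,0,0,0,0,0,0,1]}}

```text
time: 13.02
ee_pos: [516.2, -60.1, 91.8]
orientation: [2.112, 2.326, 0.0]
force: [-1.0, -0.3, -1.1]
gripper_width: 13.2
gripper_force: 59.3
```

Call:
{"op": "drive_tool", "data": {"moves": [0,0,-0.3,0,0,0,1,0,0,-0.3,0,0,0,1,0,0,0,0,0,0,1,0,0,0,0,0,0,1,0,0,0,0,0,0,1,0,0,0,0,0,0,1,0,0,0,0,0,0,1,0,0,0,0,0,0,1]}}

```text
time: 13.68
ee_pos: [516.2, -60.1, 91.7]
orientation: [2.111, 2.326, -0.0]
force: [-3.1, -0.6, 5.4]
gripper_width: 13.0
gripper_force: 60.6
```

Contact came at underside height 80.0, so the bar lies on the rims and the near hatch is home. Next is the far hatch.

Call:
{"op": "drive_tool", "data": {"moves": [0,0,5,0,0,0,1,0,0,10,0,0,0,1,5,0.5,5,0,0,0,1,15,1.5,0,0,0,0,1,20,2,0,0,0,0,1,20,2,0,0,0,0,1,20,2,0,0,0,0,1,18,1,0,0,0,0,1]}}

```text
time: 14.35
ee_pos: [616.0, -50.8, 111.4]
orientation: [2.111, 2.325, 0.002]
force: [0.1, -0.1, -5.5]
gripper_width: 13.3
gripper_force: 59.0
```

Call:
{"op": "drive_tool", "data": {"moves": [10,1,0,0,0,0,1,4,0,0,0,0,0,1,0,0,-4,0,0,0,1,0,0,-4,0,0,0,1,0,0,-2,0,0,0,1,0,0,-2,0,0,0,1,0,0,0,0,0,0,1,0,0,0,0,0,0,1]}}

```text
time: 15.02
ee_pos: [627.6, -50.3, 98.9]
orientation: [-2.112, -2.326, 0.001]
force: [0.5, -0.0, -4.9]
gripper_width: 12.7
gripper_force: 59.2
```

Call:
{"op": "drive_tool", "data": {"moves": [0,0,-1,0,0,0,1,0,0,-1,0,0,0,1,0,0,0,0,0,0,1,0,0,0,0,0,0,1,0,0,0,0,0,0,1,0,0,0,0,0,0,1,0,0,0,0,0,0,1,0,0,0,0,0,0,1]}}

```text
time: 15.68
ee_pos: [628.1, -50.1, 97.1]
orientation: [2.112, 2.326, 0.0]
force: [-0.3, -0.1, -4.5]
gripper_width: 13.2
gripper_force: 59.2
```

Call:
{"op": "drive_tool", "data": {"moves": [0,0,-0.3,0,0,0,1,0,0,-0.3,0,0,0,1,0,0,0,0,0,0,1,0,0,0,0,0,0,1,0,0,0,0,0,0,1,0,0,0,0,0,0,1,0,0,0,0,0,0,1,0,0,0,0,0,0,1]}}

```text
time: 16.35
ee_pos: [628.1, -50.1, 96.5]
orientation: [2.112, 2.326, 0.0]
force: [-1.0, -0.2, -5.2]
gripper_width: 13.2
gripper_force: 59.2
```

Call:
{"op": "drive_tool", "data": {"moves": [0,0,-0.3,0,0,0,1,0,0,-0.3,0,0,0,1,0,0,0,0,0,0,1,0,0,0,0,0,0,1,0,0,0,0,0,0,1,0,0,0,0,0,0,1,0,0,0,0,0,0,1,0,0,0,0,0,0,1]}}

```text
time: 17.02
ee_pos: [628.1, -50.1, 95.8]
orientation: [-2.112, -2.326, -0.0]
force: [0.6, 0.4, -3.8]
gripper_width: 13.4
gripper_force: 59.2
```

Call:
{"op": "drive_tool", "data": {"moves": [0,0,-0.3,0,0,0,1,0,0,0,0,0,0,1,0,0,0,0,0,0,1,0,0,0,0,0,0,1,0,0,0,0,0,0,1,0,0,0,0,0,0,1,0,0,0,0,0,0,1,0,0,0,0,0,0,1]}}

```text
time: 17.68
ee_pos: [628.1, -50.1, 95.6]
orientation: [2.112, 2.326, 0.0]
force: [-0.2, 0.0, -5.2]
gripper_width: 13.0
gripper_force: 59.2
```

Call:
{"op": "drive_tool", "data": {"moves": [0,0,-0.3,0,0,0,1,0,0,0,0,0,0,1,0,0,0,0,0,0,1,0,0,0,0,0,0,1,0,0,0,0,0,0,1,0,0,0,0,0,0,1,0,0,0,0,0,0,1,0,0,0,0,0,0,1]}}

```text
time: 18.35
ee_pos: [628.1, -50.1, 95.2]
orientation: [2.112, 2.326, 0.0]
force: [-0.3, 0.2, -5.6]
gripper_width: 12.8
gripper_force: 59.2
```

Call:
{"op": "drive_tool", "data": {"moves": [0,0,-0.3,0,0,0,1,0,0,0,0,0,0,1,0,0,0,0,0,0,1,0,0,0,0,0,0,1,0,0,0,0,0,0,1,0,0,0,0,0,0,1,0,0,0,0,0,0,1,0,0,0,0,0,0,1]}}

```text
time: 19.02
ee_pos: [628.1, -50.2, 94.9]
orientation: [-2.112, -2.326, -0.0]
force: [0.4, 0.2, -5.5]
gripper_width: 13.0
gripper_force: 59.2
```

Call:
{"op": "drive_tool", "data": {"moves": [0,0,-0.3,0,0,0,1,0,0,0,0,0,0,1,0,0,0,0,0,0,1,0,0,0,0,0,0,1,0,0,0,0,0,0,1,0,0,0,0,0,0,1,0,0,0,0,0,0,1,0,0,0,0,0,0,1]}}

```text
time: 19.68
ee_pos: [628.1, -50.1, 94.6]
orientation: [2.112, 2.326, 0.0]
force: [-0.3, 0.3, -5.1]
gripper_width: 13.0
gripper_force: 59.2
```

Call:
{"op": "drive_tool", "data": {"moves": [0,0,-0.3,0,0,0,1,0,0,0,0,0,0,1,0,0,0,0,0,0,1,0,0,0,0,0,0,1,0,0,0,0,0,0,1,0,0,0,0,0,0,1,0,0,0,0,0,0,1,0,0,0,0,0,0,1]}}

```text
time: 20.35
ee_pos: [628.2, -50.1, 94.4]
orientation: [2.112, 2.326, 0.0]
force: [-0.4, -0.2, -4.3]
gripper_width: 13.2
gripper_force: 59.4
```

Call:
{"op": "drive_tool", "data": {"moves": [0,0,-0.3,0,0,0,1,0,0,0,0,0,0,1,0,0,0,0,0,0,1,0,0,0,0,0,0,1,0,0,0,0,0,0,1,0,0,0,0,0,0,1,0,0,0,0,0,0,1,0,0,0,0,0,0,1]}}

```text
time: 21.02
ee_pos: [628.2, -50.1, 94.4]
orientation: [2.112, 2.326, 0.0]
force: [-2.2, 0.1, 1.5]
gripper_width: 12.7
gripper_force: 60.1
```

Far hatch: firm contact at TCP 94.4, so the underside is about 2.6 mm above the rims and this is the loose one. I'll let go and press the ends with the shut fingers.

Call:
{"op": "drive_tool", "data": {"moves": [0,0,0.2,0,0,0,1,0,0,0.2,0,0,0,1,0,0,0,0,0,0,0.5,0,0,0,0,0,0,0,0,0,0,0,0,0,0,0,0,0,0,0,0,0,0,0,0,0,0,0,0,0,0,0,0,0,0,0]}}

```text
time: 21.68
ee_pos: [628.2, -50.1, 94.5]
orientation: [2.112, 2.326, 0.0]
force: [0.1, 0.2, -0.4]
gripper_width: 43.0
gripper_force: 0.0
```

Call:
{"op": "drive_tool", "data": {"moves": [0,0,5,0,0,0,0,0,0,10,0,0,0,0,0,0,15,0,0,0,0,0,0,15,0,0,0,0,0,0,10,0,0,0,0,-1,15,0,0,0,0,1,-2,25,0,0,0,0,1,-2,25,0,0,0,0,1]}}

```text
time: 22.35
ee_pos: [622.7, 15.7, 149.4]
orientation: [-2.114, -2.324, -0.0]
force: [0.7, -0.2, 0.5]
gripper_width: 6.7
gripper_force: 0.0
```

Call:
{"op": "drive_tool", "data": {"moves": [-3,25,0,0,0,0,1,-2,15,0,0,0,0,1,0,4,0,0,0,0,1,0,0,-15,0,0,0,1,0,0,-15,0,0,0,1,0,0,-10,0,0,0,1,0,0,-5,0,0,0,1,0,0,0,0,0,0,1]}}

```text
time: 23.02
ee_pos: [617.2, 58.3, 102.9]
orientation: [-2.111, -2.324, 0.003]
force: [-0.4, 0.0, -0.2]
gripper_width: 0.2
gripper_force: 0.0
```

Run:
```python
from h import *
snap('wrist','w3.png');snap('scene','s3.png')
s=ctrl.state();print(s['time'],s['ee_pos'],s['force'].round(1),s['gripper_width'])
S=cv2.imread('pics/s3.png')[150:275,150:350]
cv2.imwrite('pics/s3b.png',cv2.convertScaleAbs(cv2.resize(S,None,fx=4,fy=4,interpolation=cv2.INTER_CUBIC),alpha=1.4))
```

```text
23.1167 [618.36804033  58.69461091 104.61781133] [ 0.4 -0.6 -0.2] -0.022039876299992562
```

View pics/s3b.png

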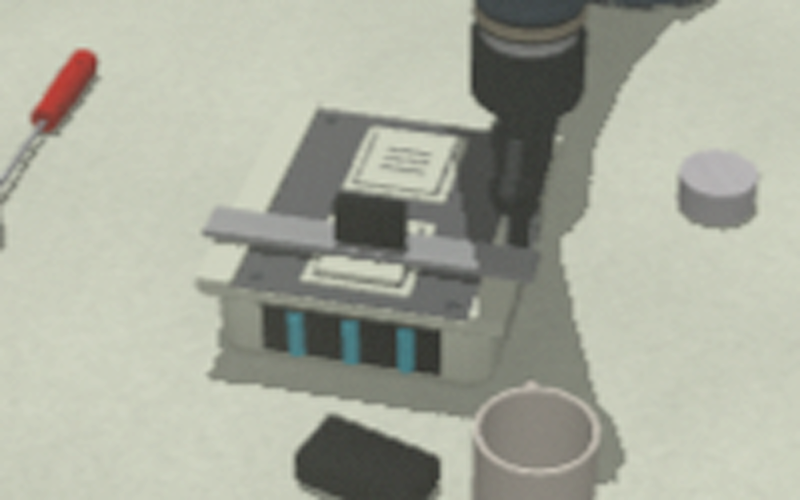

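The bar lies level across the far hatch with clear grip, and the fingers hang over its left end at crop (517,240).

Call:
{"op": "drive_tool", "data": {"moves": [0,0,-5,0,0,0,1,0,0,-5,0,0,0,1,0,0,-2,0,0,0,1,0,0,-1,0,0,0,1,0,0,0,0,0,0,1,0,0,-1,0,0,0,1,0,0,-0.5,0,0,0,1,0,0,-0.5,0,0,0,1]}}

```text
time: 23.78
ee_pos: [618.2, 58.9, 89.5]
orientation: [2.112, 2.326, 0.0]
force: [-0.2, -0.1, 0.6]
gripper_width: 0.1
gripper_force: 0.0
```

Call:
{"op": "drive_tool", "data": {"moves": [0,0,-0.3,0,0,0,1,0,0,-0.3,0,0,0,1,0,0,-0.3,0,0,0,1,0,0,0,0,0,0,1,0,0,0,0,0,0,1,0,0,0,0,0,0,1,0,0,0,0,0,0,1,0,0,0,0,0,0,1]}}

```text
time: 24.45
ee_pos: [618.1, 58.9, 88.6]
orientation: [2.112, 2.326, 0.0]
force: [0.2, -0.7, 0.6]
gripper_width: -0.2
gripper_force: 0.3
```

Call:
{"op": "drive_tool", "data": {"moves": [0,0,-0.3,0,0,0,1,0,0,-0.3,0,0,0,1,0,0,-0.3,0,0,0,1,0,0,-0.3,0,0,0,1,0,0,0,0,0,0,1,0,0,0,0,0,0,1,0,0,0,0,0,0,1,0,0,0,0,0,0,1]}}

```text
time: 25.12
ee_pos: [618.2, 59.0, 87.4]
orientation: [2.112, 2.326, 0.0]
force: [0.3, -0.3, 2.4]
gripper_width: 0.0
gripper_force: 0.9
```

Call:
{"op": "drive_tool", "data": {"moves": [0,0,-0.3,0,0,0,1,0,0,-0.3,0,0,0,1,0,0,-0.3,0,0,0,1,0,0,0,0,0,0,1,0,0,0,0,0,0,1,0,0,0,0,0,0,1,0,0,0,0,0,0,1,0,0,0,0,0,0,1]}}

```text
time: 25.78
ee_pos: [618.1, 59.0, 86.5]
orientation: [-2.112, -2.326, -0.0]
force: [0.2, 1.6, 2.1]
gripper_width: -0.2
gripper_force: 1.0
```

Call:
{"op": "drive_tool", "data": {"moves": [0,0,-0.3,0,0,0,1,0,0,-0.3,0,0,0,1,0,0,-0.2,0,0,0,1,0,0,0,0,0,0,1,0,0,0,0,0,0,1,0,0,0,0,0,0,1,0,0,0,0,0,0,1,0,0,0,0,0,0,1]}}

```text
time: 26.45
ee_pos: [618.2, 59.0, 86.2]
orientation: [2.112, 2.326, 0.001]
force: [-1.6, 1.3, 5.8]
gripper_width: 0.3
gripper_force: 2.7
```

The left end rocked down at about 2 N until it met the rim. Now the right end.

Call:
{"op": "drive_tool", "data": {"moves": [0,0,2,0,0,0,1,0,0,4,0,0,0,1,0,0,12,0,0,0,1,0,0,18,0,0,0,1,1,-10,14,0,0,0,1,2,-25,0,0,0,0,1,3,-30,0,0,0,0,1,3,-30,0,0,0,0,1]}}

```text
time: 27.12
ee_pos: [627.3, -36.8, 136.8]
orientation: [2.109, 2.327, 0.001]
force: [1.1, -0.6, 0.1]
gripper_width: 0.3
gripper_force: 0.0
```

Call:
{"op": "drive_tool", "data": {"moves": [3,-30,0,0,0,0,1,3,-30,0,0,0,0,1,2,-30,0,0,0,0,1,2,-22,0,0,0,0,1,0.5,-11,-10,0,0,0,1,0,0,-15,0,0,0,1,0,0,-12,0,0,0,1,0,0,-5,0,0,0,1]}}

```text
time: 27.78
ee_pos: [636.0, -157.8, 91.2]
orientation: [-2.108, -2.324, 0.002]
force: [-0.7, 1.4, -0.5]
gripper_width: 0.2
gripper_force: 0.0
```

Call:
{"op": "drive_tool", "data": {"moves": [0,0,-2,0,0,0,1,0,0,-1,0,0,0,1,0,0,0,0,0,0,1,0,0,0,0,0,0,1,0,0,0,0,0,0,1,0,0,0,0,0,0,1,0,0,0,0,0,0,1,0,0,0,0,0,0,1]}}

```text
time: 28.45
ee_pos: [637.7, -159.2, 90.9]
orientation: [2.112, 2.326, 0.0]
force: [-0.1, 0.5, 0.4]
gripper_width: 0.3
gripper_force: 0.0
```

Call:
{"op": "drive_tool", "data": {"moves": [0,0,-0.5,0,0,0,1,0,0,-0.5,0,0,0,1,0,0,-0.5,0,0,0,1,0,0,-0.5,0,0,0,1,0,0,0,0,0,0,1,0,0,0,0,0,0,1,0,0,0,0,0,0,1,0,0,0,0,0,0,1]}}

```text
time: 29.12
ee_pos: [637.6, -159.1, 88.7]
orientation: [2.112, 2.326, 0.0]
force: [-0.4, 0.3, -0.8]
gripper_width: 0.1
gripper_force: 0.2
```

Call:
{"op": "drive_tool", "data": {"moves": [0,0,-0.3,0,0,0,1,0,0,-0.3,0,0,0,1,0,0,-0.3,0,0,0,1,0,0,-0.3,0,0,0,1,0,0,0,0,0,0,1,0,0,0,0,0,0,1,0,0,0,0,0,0,1,0,0,0,0,0,0,1]}}

```text
time: 29.78
ee_pos: [637.7, -159.2, 87.5]
orientation: [2.112, 2.326, 0.0]
force: [-2.1, -0.5, 2.2]
gripper_width: -0.0
gripper_force: 1.0
```

Call:
{"op": "drive_tool", "data": {"moves": [0,0,-0.3,0,0,0,1,0,0,-0.3,0,0,0,1,0,0,-0.3,0,0,0,1,0,0,-0.3,0,0,0,1,0,0,0,0,0,0,1,0,0,0,0,0,0,1,0,0,0,0,0,0,1,0,0,0,0,0,0,1]}}

```text
time: 30.45
ee_pos: [637.7, -159.3, 86.3]
orientation: [2.112, 2.326, 0.0]
force: [-0.6, -1.2, 3.3]
gripper_width: -0.2
gripper_force: 1.5
```

Call:
{"op": "drive_tool", "data": {"moves": [0,0,-0.2,0,0,0,1,0,0,-0.2,0,0,0,1,0,0,0,0,0,0,1,0,0,0,0,0,0,1,0,0,0,0,0,0,1,0,0,0,0,0,0,1,0,0,0,0,0,0,1,0,0,0,0,0,0,1]}}

```text
time: 31.12
ee_pos: [637.7, -159.3, 86.3]
orientation: [2.112, 2.326, 0.0]
force: [-1.4, -1.0, 4.9]
gripper_width: 0.1
gripper_force: 2.6
```

Call:
{"op": "drive_tool", "data": {"moves": [0,0,2,0,0,0,1,0,0,4,0,0,0,1,0,0,12,0,0,0,1,0,0,18,0,0,0,1,0,4,16,0,0,0,1,-1,15,0,0,0,0,1,-2,25,0,0,0,0,1,-3,25,0,0,0,0,1]}}

```text
time: 31.78
ee_pos: [631.3, -89.1, 138.0]
orientation: [-2.113, -2.324, -0.001]
force: [-0.3, 0.3, 0.0]
gripper_width: 0.1
gripper_force: 0.0
```

Call:
{"op": "drive_tool", "data": {"moves": [-2,22,0,0,0,0,1,-1,12,0,0,0,0,1,0,4,0,0,0,0,1,0,2,0,0,0,0,1,0,0,-4,0,0,0,1,0,0,-4,0,0,0,1,0,0,0,0,0,0,1,0,0,0,0,0,0,1]}}

```text
time: 32.45
ee_pos: [628.3, -51.6, 129.1]
orientation: [-2.114, -2.323, 0.002]
force: [-1.4, 1.2, 0.4]
gripper_width: -0.1
gripper_force: 0.0
```

Run:
```python
from h import *
snap('top','t4.png')
s=ctrl.state();print(s['time'],s['ee_pos'],s['force'].round(1),s['gripper_width'])
snap('scene','s4.png')
S=cv2.imread('pics/s4.png')[150:275,150:350]
cv2.imwrite('pics/s4b.png',cv2.convertScaleAbs(cv2.resize(S,None,fx=4,fy=4,interpolation=cv2.INTER_CUBIC),alpha=1.4))
a=cv2.imread('pics/s3.png').astype(int);b=cv2.imread('pics/s4.png').astype(int)
print('diff bar left half',abs(a-b)[195:225,195:230].mean())
```

```text
32.5 [628.48808026 -51.27754276 129.40704645] [ 0.7 -0.1 -0.3] 0.19331613163284256
diff bar left half 0.9584126984126984
```

View pics/s4b.png

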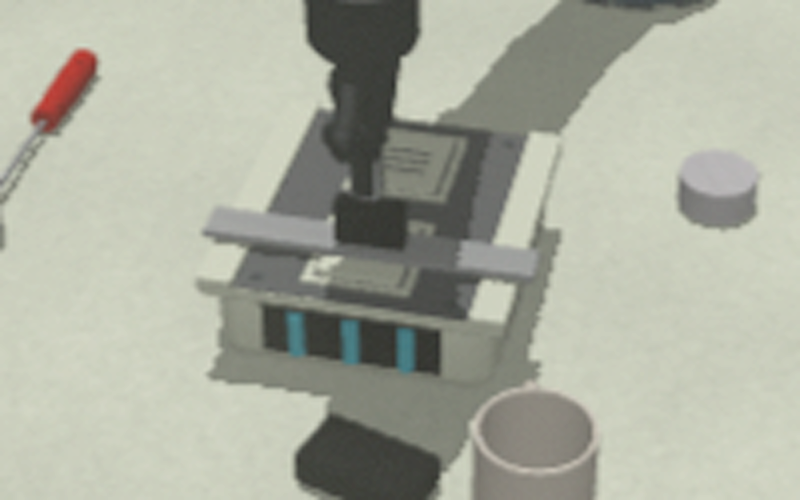

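Bar level and unmoved after rocking both ways; the shut fingers stand over the grip's middle. Pressing now.

Call:
{"op": "drive_tool", "data": {"moves": [0,0.5,-3,0,0,0,1,0,0.5,-2,0,0,0,1,0,0,-1,0,0,0,1,0,0,-0.5,0,0,0,1,0,0,-0.3,0,0,0,1,0,0,0,0,0,0,1,0,0,0,0,0,0,1,0,0,0,0,0,0,1]}}

```text
time: 33.22
ee_pos: [628.7, -49.1, 123.1]
orientation: [2.112, 2.326, 0.0]
force: [-0.1, -0.6, 1.0]
gripper_width: -0.3
gripper_force: 0.0
```

Call:
{"op": "drive_tool", "data": {"moves": [0,0,-0.3,0,0,0,1,0,0,-0.3,0,0,0,1,0,0,-0.3,0,0,0,1,0,0,-0.3,0,0,0,1,0,0,0,0,0,0,1,0,0,0,0,0,0,1,0,0,0,0,0,0,1,0,0,0,0,0,0,1]}}

```text
time: 33.88
ee_pos: [628.8, -49.1, 122.7]
orientation: [2.111, 2.325, 0.0]
force: [-1.0, -0.3, 5.8]
gripper_width: 0.0
gripper_force: 2.6
```

Call:
{"op": "drive_tool", "data": {"moves": [0,0,-0.3,0,0,0,1,0,0,-0.3,0,0,0,1,0,0,-0.3,0,0,0,1,0,0,-0.3,0,0,0,1,0,0,0,0,0,0,1,0,0,0,0,0,0,1,0,0,0,0,0,0,1,0,0,0,0,0,0,1]}}

```text
time: 34.55
ee_pos: [628.8, -49.1, 121.7]
orientation: [2.111, 2.325, 0.0]
force: [-1.7, -0.1, 5.8]
gripper_width: 0.2
gripper_force: 3.1
```

Call:
{"op": "drive_tool", "data": {"moves": [0,0,-0.3,0,0,0,1,0,0,-0.3,0,0,0,1,0,0,-0.3,0,0,0,1,0,0,-0.3,0,0,0,1,0,0,0,0,0,0,1,0,0,0,0,0,0,1,0,0,0,0,0,0,1,0,0,0,0,0,0,1]}}

```text
time: 35.22
ee_pos: [628.8, -49.1, 120.5]
orientation: [2.111, 2.325, 0.0]
force: [-2.0, 0.1, 6.0]
gripper_width: -0.3
gripper_force: 3.1
```

Call:
{"op": "drive_tool", "data": {"moves": [0,0,-0.3,0,0,0,1,0,0,-0.3,0,0,0,1,0,0,-0.3,0,0,0,1,0,0,-0.3,0,0,0,1,0,0,0,0,0,0,1,0,0,0,0,0,0,1,0,0,0,0,0,0,1,0,0,0,0,0,0,1]}}

```text
time: 35.88
ee_pos: [628.8, -49.1, 120.1]
orientation: [2.111, 2.325, 0.0]
force: [-4.0, 0.3, 10.8]
gripper_width: -0.0
gripper_force: 5.3
```

Stopped at 120.1, so it is down on the rims; I'll press firmer to make sure it is home.

Call:
{"op": "drive_tool", "data": {"moves": [0,0,-0.4,0,0,0,1,0,0,-0.4,0,0,0,1,0,0,-0.4,0,0,0,1,0,0,0,0,0,0,1,0,0,0,0,0,0,1,0,0,0,0,0,0,1,0,0,0,0,0,0,1,0,0,0,0,0,0,1]}}

```text
time: 36.55
ee_pos: [628.9, -49.1, 120.1]
orientation: [2.111, 2.324, -0.0]
force: [-4.8, -1.0, 16.9]
gripper_width: 0.1
gripper_force: 8.3
```

Call:
{"op": "drive_tool", "data": {"moves": [0,0,-0.4,0,0,0,1,0,0,-0.4,0,0,0,1,0,0,0,0,0,0,1,0,0,0,0,0,0,1,0,0,0,0,0,0,1,0,0,0,0,0,0,1,0,0,0,0,0,0,1,0,0,0,0,0,0,1]}}

```text
time: 37.22
ee_pos: [629.0, -49.1, 120.1]
orientation: [2.111, 2.324, -0.0]
force: [-6.5, -1.2, 20.5]
gripper_width: -0.0
gripper_force: 10.3
```

Call:
{"op": "drive_tool", "data": {"moves": [0,0,1,0,0,0,1,0,0,2,0,0,0,1,0,0,6,0,0,0,1,0,0,15,0,0,0,1,0,0,20,0,0,0,1,-10,0,20,0,0,0,1,-20,0,20,0,0,0,1,-25,0,20,0,0,0,1]}}

```text
time: 37.88
ee_pos: [573.8, -48.9, 220.6]
orientation: [-2.111, -2.326, -0.002]
force: [0.7, -1.1, 0.3]
gripper_width: -0.1
gripper_force: 0.0
```

Call:
{"op": "drive_tool", "data": {"moves": [-20,-20,10,0,0,0,1,-20,-20,0,0,0,0,1,-15,-20,0,0,0,0,1,0,-10,0,0,0,0,1,0,0,0,0,0,0,1,0,0,0,0,0,0,1,0,0,0,0,0,0,1,0,0,0,0,0,0,1]}}

```text
time: 38.55
ee_pos: [519.4, -117.4, 230.1]
orientation: [-2.108, -2.328, -0.002]
force: [0.6, -0.6, 0.8]
gripper_width: -0.0
gripper_force: 0.0
```

Run:
```python
from h import *
snap('scene','s5.png')
s=ctrl.state();print(s['time'],s['ee_pos'],s['force'].round(1))
S=cv2.imread('pics/s5.png')[150:275,150:350]
cv2.imwrite('pics/s5b.png',cv2.convertScaleAbs(cv2.resize(S,None,fx=4,fy=4,interpolation=cv2.INTER_CUBIC),alpha=1.4))
```

```text
38.6 [ 519.27546577 -117.56256312  230.06787976] [-0.2  0.2  0.9]
```

View pics/s5b.png

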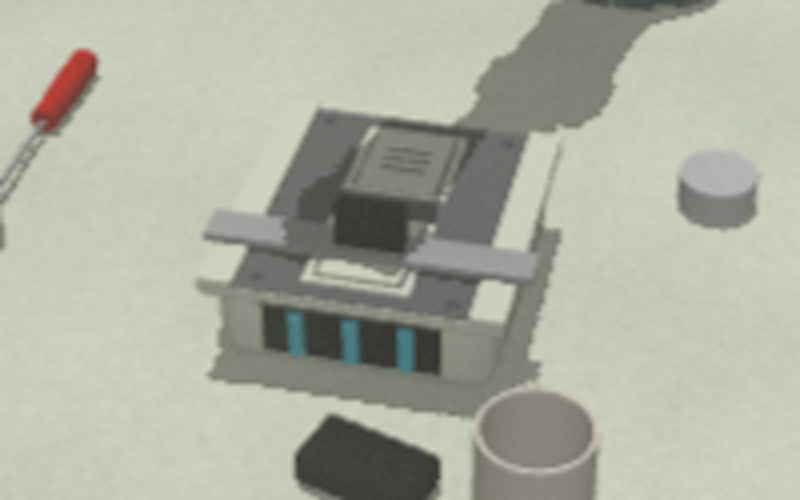

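The straightedge lies flat across both rims, from (205,228) to (537,262) in the crop. The arm is clear and the surroundings in view are untouched.

```bash
python3 -c "
from workcell import ctrl
print(ctrl.job_done())"
```

```text
the job is handed in; nothing more can be done
None
```

The far hatch was the loose one: it rocked left, then right, and I pressed it down (about 20 N) until the straightedge met both rims, where it now lies, let go; the near hatch I judged home because the bar met the rims there, without pressing its ends.

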